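# Lift the boiled eggs out of the egg cooker and hold them over the sink to drain

### The arm

A 6-joint arm with a two-finger parallel gripper is mounted at the origin on a cart in front of the work surface, level with it; the furniture and walls round the work are solid. World frame = base frame: x ahead of the robot, y to its left, z up, the work surface at z = 0. Lengths are in m, angles in rad, forces in N, time in s.
With the tool pointing down it reaches from about 0.25 to 0.725 m from the base axis. Payload 9.7 kg.
Tool frame: the origin (TCP) lies between the finger pads, 19 mm behind the fingertips; this is the grasp point; z points along the fingers, y is the direction in which the jaws open and shut (so a half turn about z gives the same grasp; the last joint's range is limited). The gripper opens to 85 mm and grips with 20 to 120 N. Pads are 22 mm wide; open, the fingers measure 114 mm over their backs; the gripper's body (76 mm by 85 mm) begins 54 mm behind the grasp point. The pads swing forward as they close: fully open they stand 13 mm farther back than shut.
Start: joints at [-1.234, 0.087, 0.176, 1.66, 0, 1.571], TCP at [0.182, -0.519, 0.25] pointing down, gripper open.
Joint ranges: [-3.13, 3.13], [-0.85, 1.81], [-1.15, 1.24], [-2.2, 2.28], [-1.44, 1.52], [-3.14, 3.14]. Speed limits (rad/s): [2.22, 2.22, 2.57, 3.14, 3.14, 3.14].

### API

Orientations are given as a unit quaternion [x, y, z, w].
In Python, from rig import observe, imaging, close_job gives the robot as it stands. The module is installed in compiled form; this text tells all that it offers.
- The arm moves only by the shell command python3 -m handwheel 'ROWS' [FORCE]. ROWS is JSON, a list of rows, each a list of 7 numbers: the shift along the tool's x, y, z as a fraction of full scale, then the turn, a rotation vector about the tool's x, y, z as a fraction of full scale, then the opening, from 0 (shut) to 1 (fully open). A call has 1 to 5 rows; each row is the pose to reach, as a shift and turn from the pose commanded when the call began, along the tool's axes at that moment, turning the shorter way round; what a row does not reach only later rows make up. Full scale, the value 1, is 30 cm for a shift and pi rad for a turn. A row lasts 1/12 s, in which the tool goes at most 41.7 mm and 7.16 degrees, less where a joint would pass 70% of its speed; a pose out of reach is approached as far as the arm can. A call with a number of a shift or a turn outside -1 to 1 is refused whole. A call with a gripper value outside its range is refused whole. The fingers move at their own pace and stop on an object; FORCE is the grip in N (left out, the last holds). Time passes only in rows, so rows that repeat a pose let the fingers close. It gives the time, the measured TCP pose, the force and the opening at its end, in the units of the state.
- observe(): the state, without advancing time (a new reading comes with each control period).
- imaging.read_camera(name): name is "scene" or "side" or "wrist"; returns a dict with "image" (480x640x3 uint8, red, green, blue), "fx", "fy", "cx", "cy" (pixels), "R" (3x3) and "t" (3): a world point X has camera coordinates R X + t. Camera axes: x right, y down, z forward; pixel columns grow to the right and rows downward; lengths in m; the calibration is good to about 2 mm. A picture is of the moment at which its call begins. There is no depth.
- close_job(): hands the job in, once; it reports no verdict.
The state is a dict: "time_s": time; "joints": joint angles; "joint_vel": joint speeds; "joint_efforts": joint torques, N m; "tcp_pos": TCP position; "eef_rot": TCP orientation; "ft_force": force on the tool from outside, world axes, zero at the start; "torque": the same for the moment, N m; "width": opening from 0.0 (shut) to 1.0 (fully open).
Only numpy, scipy, OpenCV 4.12 (cv2) and the standard library are available. Lean on these libraries where they do the work, as an engineer would, in place of code of your own. Each camera call takes 0.05 s, during which the arm holds its last target. There are 200 camera calls.

### The job

The eggs are done: take the clear lid with the black knob off the egg cooker and set it down gently, rim down, on the free worktop. Then lift the egg tray, which has a black centre grip, out of the cooker and carry it level to the sink with both eggs staying in their collars. Finish while holding it there, still and level, a hand's breadth above the sink rim with the whole tray over the basin, so that it drips into the sink; leave everything else where it is.

Things in the scene. Friction and masses are not known exactly. Their poses are not given: they have to be found in the camera images.
- cooker: Egg cooker fixed to the worktop: white round body 152 mm across, 50 mm high, dark rotary switch facing its -x. Origin: centre of its underside; z up. On its flat top stands a thin steel ring (inner radius 58, outer 62, 9 mm high): the egg tray lies inside it with about 2 mm of play, the lid's rim stands round it with about 3 mm of play.
- lid: Loose clear plastic dome lid, 142 mm across, 0.14 kg, rim down on the cooker's top (50 mm up), over tray and eggs. Origin: centre of its rim plane; z up. Its crown is 114 mm above the rim; the tray's grip inside reaches 102 mm above the rim, so lift the lid straight up by more than 115 mm before moving it aside.
- lid_knob (a point): Centre of the lid's black round knob, 135 mm above the lid's rim: a place for the TCP. The knob is 25 mm across and runs from 121 to 143 mm above the rim; any yaw will do and 15 N holds it. Fingertips up to 19 mm below this point stay clear of the crown.
- egg_tray: Loose round steel egg tray, 110 mm across, 0.18 kg empty, lying in the cooker's ring 50 mm above the worktop. Origin: centre of its underside; z up. Three collars (inner radius 16.5 mm, tops 13.5 mm up) 34 mm from its axis, at 90 (brown egg), 210 (white egg) and 330 degrees (empty) from its x axis. An 8 mm stem in the centre carries a flat black grip.
- tray_grip (a point): The place for the TCP on the tray's flat black grip: on the tray's axis, 88 mm above its underside. The grip is 14 mm thick along the tray's y (the fingers close along that), 30 mm wide along its x, and spans 66 to 102 mm above the underside; the eggs' tops are about 60 mm above it. A grip of 30 to 40 N keeps the tray from swinging.
- egg_brown: Loose brown egg, 54 mm high, 41 mm across, 0.056 kg, standing blunt end down in the collar at 90 degrees. It rests on the collar's rim only: it tumbles out if the tray is tipped far or jerked. Origin: its blunt end.
- egg_brown_mid (a point): Centre of the brown egg's round lower half, 20.5 mm above its blunt end.
- egg_white: Loose white egg, same shape and mass, standing in the collar at 210 degrees. Origin: its blunt end.
- egg_white_mid (a point): Centre of the white egg's round lower half, 20.5 mm above its blunt end.
- pocket_brown (a point): Centre of the top plane of the collar that holds the brown egg (fixed to the egg tray).
- pocket_white (a point): Centre of the top plane of the collar that holds the white egg (fixed to the egg tray).
- clear_spot (a point): A point on the worktop right of the cooker, at worktop height, where a disc of 75 mm radius is always free: room to set the lid down.
- basin (a point): A point at worktop height over the sink basin, in front of the tap. The basin's opening runs from 0.11 m nearer the robot to 0.24 m farther than this point (x) and 0.20 m to either side (y); its rim is 4 mm high. The tap's spout ends 75 mm beyond this point, 140 to 180 mm above the worktop: keep the tray on this side of it.
- salt_bottle: Bystander: white plastic bottle, 55 mm across, 86 mm high, beyond the cooker. Origin: centre of its underside.
- tumbler: Bystander: steel tumbler, 77 mm across, 103 mm high, beyond the clear spot. Origin: centre of its underside.
- mug: Bystander: white mug with handle, 96 mm high, left of the sink. Origin: centre of its underside.
- spoon: Bystander: table spoon, 185 mm long, lying at the right. Origin: centre of its underside.

How it is judged:
By the outcome, as a careful person would: the job done as asked, in the order asked, and still so for the second after the job is handed in, while the arm keeps its last pose, push and grip.
It also fails if it takes over 59 s, if anything falls off the work surface, if the arm or the gripper's body presses on something with over 40 N, if the wrist force passes 120 N, or if a joint passes its speed limit or range.

## Working session

There is one attempt and no reset: what is moved stays moved. The work goes in short steps, Python scripts to look and compute and a shell command to move; the robot and the scene stay as the last step left them, time stands still between calls to the robot, and variables do not carry over. Pictures are saved under pics/ and viewed, about 8 in all and at most 12, crops included, and the job is handed in when it is done.

```bash
mkdir -p pics; cat > h.py <<'E'
from rig import observe, imaging
import numpy as np, cv2, sys
def shot(cam,fn,crop=None,s=1):
    d=imaging.read_camera(cam); im=d["image"][:,:,::-1].copy()
    d2={k:np.array(v).tolist() for k,v in d.items() if k!="image"}
    import json; json.dump(d2,open(fn+'.json','w'))
    cv2.imwrite(fn,im); return d,im
def load(fn):
    import json; return json.load(open(fn+'.json'))
def ray(d,u,v):
    R=np.array(d["R"]);t=np.array(d["t"])
    c=-R.T@t; r=R.T@np.array([(u-d["cx"])/d["fx"],(v-d["cy"])/d["fy"],1]); return c,r/np.linalg.norm(r)
def atz(d,u,v,z):
    c,r=ray(d,u,v); return c+r*(z-c[2])/r[2]
def tri(*obs):
    A=0;b=0
    for d,u,v in obs:
        c,r=ray(d,u,v); P=np.eye(3)-np.outer(r,r); A=A+P; b=b+P@c
    return np.linalg.solve(A,b)
def proj(d,X):
    p=np.array(d["R"])@X+np.array(d["t"]); return d["fx"]*p[0]/p[2]+d["cx"], d["fy"]*p[1]/p[2]+d["cy"]
from scipy.spatial.transform import Rotation as Ro
def plan(target, rotvec_tool=None):
    s=observe(); R=Ro.from_quat(s["eef_rot"]); 
    return R.inv().apply(np.array(target)-s["tcp_pos"])/0.3
E
python3 - <<'E'
from h import *
for c in("scene","side"): d,im=shot(c,f"pics/{c}0.png")
s=observe(); print({k:np.round(v,3).tolist() for k,v in s.items()}); print(Ro.from_quat(s["eef_rot"]).as_matrix().round(3))
E
```

```text
{'time_s': 0.1, 'joints': [-1.234, 0.087, 0.175, 1.66, 0.0, 1.571], 'joint_vel': [-0.001, -0.001, 0.001, 0.002, -0.001, -0.001], 'joint_efforts': [-0.001, -52.156, 46.565, 0.016, -0.0, -0.0], 'tcp_pos': [0.182, -0.519, 0.249], 'eef_rot': [0.986, 0.168, -0.0, -0.001], 'ft_force': [-0.263, 0.535, -0.351], 'torque': [0.032, 0.025, 0.0], 'width': 0.999}
[[ 0.944  0.33  -0.   ]
 [ 0.33  -0.944  0.001]
 [ 0.    -0.001 -1.   ]]
```

View pics/scene0.png

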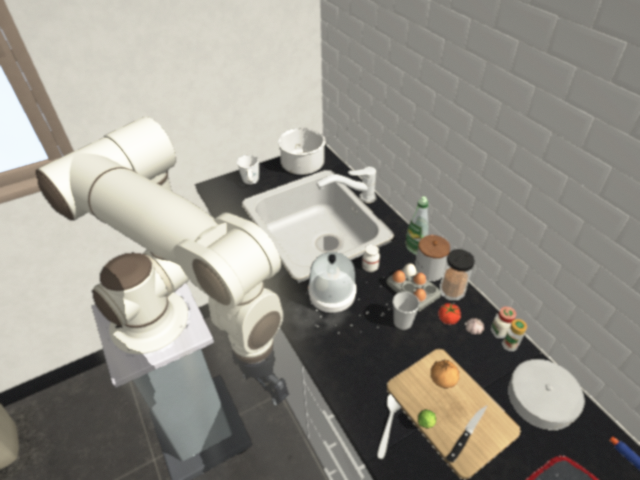

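View pics/side0.png

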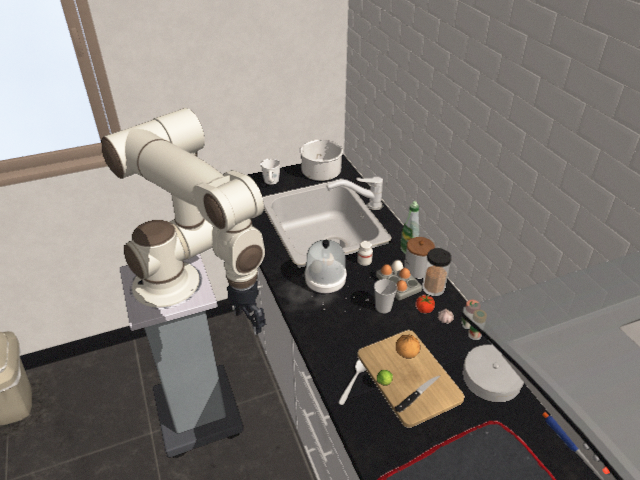

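Scene view: knob at about (332,259), cooker at (332,290), sink left of it, tumbler at (404,312). Side view: knob at about (325,244). I'll enlarge both around the cooker.

```bash
python3 - <<'E'
from h import *
a=cv2.imread("pics/scene0.png")[240:340,285:385]; b=cv2.imread("pics/side0.png")[225:325,275:375]
cv2.imwrite("pics/z0.png",np.hstack([cv2.resize(x,None,fx=4,fy=4,interpolation=2) for x in(a,b)]))
s,d=load("pics/scene0.png"),load("pics/side0.png")
print(tri((s,332,259),(d,325,244)))
for q,n in((s,'s'),(d,'d')): print(n, ray(q,320,240))
E
```

```text
[ 0.54260452 -0.21558845  0.18523066]
s (array([ 0.05831523, -1.03275582,  1.21958747]), array([ 0.33807131,  0.61981157, -0.70819588]))
d (array([-0.0169929 , -1.56611444,  1.41008239]), array([ 0.28651389,  0.71582719, -0.63678978]))
```

View pics/z0.png

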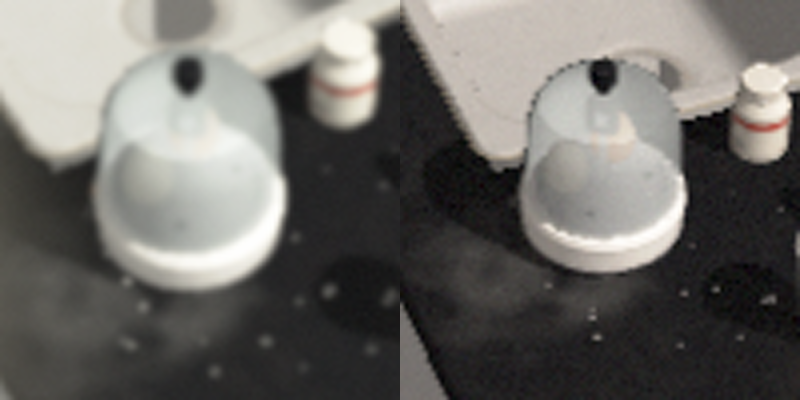

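Zoom: knob centre at scene (332,258.5), side (325.8,243.8). Triangulated z is 0.185, which matches 0.05+0.135. The grip shows faintly under the lid and the brown egg lies to its right in the side view. Next I'll work out the layout and the first move.

```bash
python3 - <<'E'
from h import *
s,d=load("pics/scene0.png"),load("pics/side0.png")
k=tri((s,332,258.5),(d,325.8,243.8)); print(k)
for n,u,v,z in(("tumbler base",384,308,0),("tumbler top",386,284,.103),("spoon bowl",360,367,0),("spoon end",342,402,0),("board corner",360,376,.0),("board top",410,333,0.015),("salt",365,260,0),("sink near-left",267,198,0),("sink near-right",303,266,0),("sink far right",387,235,0),("sink far left",343,183,0),("mug",270,181,0),("counter edge",300,340,0)): print(n,atz(d,u,v,z).round(3))
for u,v,z in((330,187,.16),(335,183,.16)): print("spout tip?",atz(d,u,v,z).round(3))
print(tri((s,321,182),(d,332,183)))
for z in (.36,): print(plan([k[0],k[1],z]))
E
```

```text
[ 0.54842605 -0.20701487  0.17701412]
tumbler base [ 0.685 -0.411  0.   ]
tumbler top [ 0.691 -0.398  0.103]
spoon bowl [ 0.5   -0.609  0.   ]
spoon end [ 0.397 -0.704  0.   ]
board corner [ 0.486 -0.639  0.   ]
board top [ 0.706 -0.556  0.015]
salt [ 0.733 -0.158  0.   ]
sink near-left [0.509 0.378 0.   ]
sink near-right [ 0.5   -0.101  0.   ]
sink far right [ 0.882 -0.054  0.   ]
sink far left [0.869 0.361 0.   ]
mug [0.563 0.502 0.   ]
counter edge [ 0.364 -0.435  0.   ]
spout tip? [0.708 0.135 0.16 ]
spout tip? [0.738 0.154 0.16 ]
[0.72172804 0.15667394 0.15822053]
[ 1.497356   -0.57784542 -0.36813841]
```

```bash
python3 -m handwheel '[[0.1,-0.04,-0.03,0,0,0,1],[0.22,-0.085,-0.06,0,0,0,1],[0.35,-0.135,-0.09,0,0,0,1],[0.47,-0.18,-0.12,0,0,0,1],[0.59,-0.23,-0.15,0,0,0,1]]'; python3 -m handwheel '[[0.12,-0.045,-0.03,0,0,0,1],[0.24,-0.09,-0.06,0,0,0,1],[0.36,-0.14,-0.09,0,0,0,1],[0.48,-0.185,-0.12,0,0,0,1],[0.55,-0.21,-0.13,0,0,0,1]]'; python3 - <<'E'
from h import *
print(plan([.546,-.211,.33]))
E
```

```text
time_s: 0.52
tcp_pos: [0.327, -0.3941, 0.2951]
eef_rot: [0.986, 0.167, -0.0, -0.0]
ft_force: [0.9, -0.3, 0.4]
width: 0.999
time_s: 0.93
tcp_pos: [0.4632, -0.279, 0.3348]
eef_rot: [0.986, 0.169, 0.001, 0.0]
ft_force: [0.4, -0.3, -0.2]
width: 1.002
[ 0.33562889 -0.12193498  0.01620868]
```

```bash
python3 -m handwheel '[[0.12,-0.04,0,0,0,0,1],[0.23,-0.08,0,0,0,0,1],[0.33,-0.12,0,0,0,0,1],[0.33,-0.12,0,0,0,0,1],[0.33,-0.12,0,0,0,0,1]]'; python3 - <<'E'
from h import *
d,im=shot("wrist","pics/w1.png"); print(observe()["tcp_pos"]); print(proj(d,np.array([.546,-.211,.185])),ray(d,320,240))
E
```

```text
time_s: 1.35
tcp_pos: [0.5434, -0.2136, 0.3328]
eef_rot: [0.986, 0.169, -0.001, -0.0]
ft_force: [0.1, -0.8, -0.4]
width: 0.998
[ 0.54265831 -0.21441177  0.33329474]
(np.float64(318.804346579312), np.float64(221.65940140042062)) (array([ 0.61804022, -0.18762132,  0.45637242]), array([-0.29683493, -0.10075972, -0.94959807]))
```

View pics/w1.png

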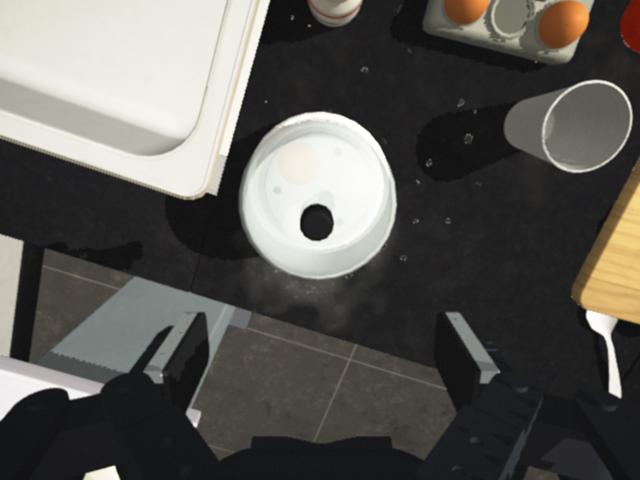

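Wrist view: knob at (317,222), 2 px from the prediction (318.8,221.7). The tumbler stands at (575,130) and the counter edge runs through (430,365). Descend to the knob.

```bash
python3 - <<'E'
from h import *
w=load("pics/w1.png")
k=atz(w,317,222,.190);print("knob",k, "edge",atz(w,430,365,0),atz(w,150,272,0),"tumbler base",atz(w,522,145,0),"board/spoon",atz(w,577,295,0),atz(w,590,318,0))
print("spot px",proj(w,np.array([.51,-.42,0])))
print(plan([k[0],k[1],.185]))
E
```

```text
knob [ 0.54666844 -0.20945298  0.19      ] edge [ 0.35577624 -0.43768293  0.        ] [ 0.36391023 -0.04824372  0.        ] tumbler base [ 0.65890963 -0.41442232  0.        ] board/spoon [ 0.51527525 -0.57164604  0.        ] [ 4.91855914e-01 -6.05095106e-01  5.55111512e-17]
spot px (np.float64(468.28798406725264), np.float64(261.85819998910284))
[ 0.01867972 -0.01079685  0.49430203]
```

```bash
python3 -m handwheel '[[0.019,-0.011,0.1,0,0,0,1],[0.019,-0.011,0.2,0,0,0,1],[0.019,-0.011,0.3,0,0,0,1],[0.019,-0.011,0.4,0,0,0,1],[0.019,-0.011,0.46,0,0,0,0.6]]'; python3 -m handwheel '[[0,0,0.028,0,0,0,0.5],[0,0,0.028,0,0,0,0.4],[0,0,0.028,0,0,0,0.2],[0,0,0.028,0,0,0,0],[0,0,0.028,0,0,0,0]]' 22;python3 -m handwheel '[[0,0,0,0,0,0,0],[0,0,0,0,0,0,0],[0,0,0,0,0,0,0],[0,0,0,0,0,0,0],[0,0,0,0,0,0,0]]' 22
```

```text
time_s: 1.82
tcp_pos: [0.5449, -0.2105, 0.1929]
eef_rot: [0.986, 0.167, -0.001, -0.001]
ft_force: [-1.2, 0.2, -0.5]
width: 0.883
time_s: 2.23
tcp_pos: [0.5473, -0.2102, 0.1894]
eef_rot: [0.986, 0.167, 0.001, 0.001]
ft_force: [-0.6, 1.2, 3.6]
width: 0.281
time_s: 2.65
tcp_pos: [0.5471, -0.2099, 0.1892]
eef_rot: [0.986, 0.168, 0.001, 0.001]
ft_force: [-0.7, 2.1, 6.9]
width: 0.28
```

```bash
python3 -m handwheel '[[0,0,-0.02,0,0,0,0],[0,0,-0.05,0,0,0,0],[0,0,-0.1,0,0,0,0],[0,0,-0.16,0,0,0,0],[0,0,-0.22,0,0,0,0]]'; python3 -m handwheel '[[0,0,-0.07,0,0,0,0],[0,0,-0.14,0,0,0,0],[0,0,-0.2,0,0,0,0],[0,0,-0.25,0,0,0,0],[0,0,-0.26,0,0,0,0]]'; python3 - <<'E'
from h import *
d,im=shot("side","pics/s1.png")
cv2.imwrite("pics/s1c.png",cv2.resize(im[160:340,220:420],None,fx=3,fy=3,interpolation=2))
print(observe()["width"],plan([.50,-.415,.34]))
E
```

```text
time_s: 3.07
tcp_pos: [0.5467, -0.2097, 0.2548]
eef_rot: [0.986, 0.168, -0.0, -0.0]
ft_force: [0.3, -0.1, -1.1]
width: 0.282
time_s: 3.48
tcp_pos: [0.5471, -0.2099, 0.335]
eef_rot: [0.986, 0.168, 0.002, 0.001]
ft_force: [-0.1, -0.1, -0.7]
width: 0.278
0.282003972923178 [-0.37420741  0.5931398  -0.02009967]
```

View pics/s1c.png

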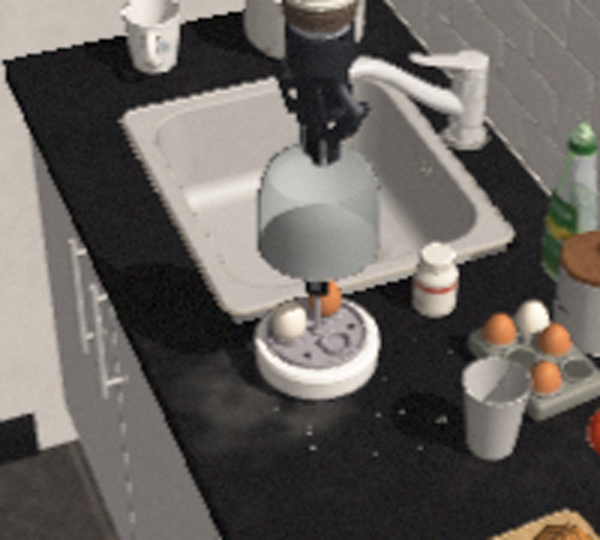

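Crop: the lid hangs clear above the tray grip. The white egg (288,322), brown egg (325,298) and empty collar (333,345) are all as they should be. Carry the lid to (0.50,-0.415).

```bash
python3 -m handwheel '[[-0.02,0.03,0,0,0,0,0],[-0.06,0.09,0,0,0,0,0],[-0.11,0.17,0,0,0,0,0],[-0.16,0.25,0,0,0,0,0],[-0.21,0.33,0,0,0,0,0]]'; python3 -m handwheel '[[-0.05,0.08,0,0,0,0,0],[-0.1,0.16,0,0,0,0,0],[-0.14,0.22,0,0,0,0,0],[-0.16,0.26,0,0,0,0,0],[-0.16,0.26,0,0,0,0,0]]'; python3 -m handwheel '[[0,0,0.06,0,0,0,0],[0,0,0.16,0,0,0,0],[0,0,0.26,0,0,0,0],[0,0,0.36,0,0,0,0],[0,0,0.44,0,0,0,0]]'; python3 -m handwheel '[[0,0,0.08,0,0,0,0],[0,0,0.13,0,0,0,0],[0,0,0.16,0,0,0,0],[0,0,0.16,0,0,0,0],[0,0,0.16,0,0,0,0]]'
```

```text
time_s: 3.95
tcp_pos: [0.5192, -0.3256, 0.3302]
eef_rot: [0.986, 0.168, -0.001, -0.001]
ft_force: [0.1, 0.4, -2.0]
width: 0.283
time_s: 4.37
tcp_pos: [0.499, -0.4167, 0.3291]
eef_rot: [0.986, 0.166, -0.001, -0.001]
ft_force: [-1.1, 0.4, -0.9]
width: 0.279
time_s: 4.78
tcp_pos: [0.4995, -0.4127, 0.196]
eef_rot: [0.986, 0.168, -0.001, -0.001]
ft_force: [0.6, 0.1, -2.0]
width: 0.28
time_s: 5.2
tcp_pos: [0.5003, -0.4133, 0.1516]
eef_rot: [0.986, 0.168, -0.0, -0.0]
ft_force: [-0.4, -0.2, -0.6]
width: 0.279
```

Contact is expected at about z=0.139, so I'll go down in 3 mm rows, then 1 mm.

```bash
python3 -m handwheel '[[0,0,0.01,0,0,0,0],[0,0,0.02,0,0,0,0],[0,0,0.028,0,0,0,0],[0,0,0.033,0,0,0,0],[0,0,0.033,0,0,0,0]]'; python3 -m handwheel '[[0,0,0.003,0,0,0,0],[0,0,0.005,0,0,0,0],[0,0,0.007,0,0,0,0],[0,0,0.007,0,0,0,0],[0,0,0.007,0,0,0,0]]'
```

```text
time_s: 5.62
tcp_pos: [0.5004, -0.4135, 0.1415]
eef_rot: [0.986, 0.168, -0.0, -0.0]
ft_force: [0.5, 0.1, -1.4]
width: 0.281
time_s: 6.03
tcp_pos: [0.5005, -0.4136, 0.1397]
eef_rot: [0.986, 0.168, 0.0, 0.0]
ft_force: [-0.7, 0.8, -0.9]
width: 0.283
```

```bash
python3 -m handwheel '[[0,0,0.003,0,0,0,0],[0,0,0.005,0,0,0,0],[0,0,0.005,0,0,0,0],[0,0,0.005,0,0,0,0]]'; python3 -m handwheel '[[0,0,0.003,0,0,0,0],[0,0,0.003,0,0,0,0],[0,0,0.003,0,0,0,0]]'
```

```text
time_s: 6.37
tcp_pos: [0.5005, -0.4134, 0.1394]
eef_rot: [0.986, 0.168, 0.0, 0.0]
ft_force: [-2.8, 2.4, 7.1]
width: 0.28
time_s: 6.62
tcp_pos: [0.5005, -0.4134, 0.1394]
eef_rot: [0.986, 0.168, 0.001, 0.001]
ft_force: [-4.3, 4.7, 11.9]
width: 0.28
```

Contact made. Ease off the push, open, and rise.

```bash
python3 -m handwheel '[[0,0,-0.006,0,0,0,0],[0,0,-0.006,0,0,0,0.4],[0,0,-0.006,0,0,0,0.7],[0,0,-0.006,0,0,0,0.9],[0,0,-0.006,0,0,0,0.9]]'; python3 -m handwheel '[[0,0,-0.03,0,0,0,0.9],[0,0,-0.1,0,0,0,0.9],[0,0,-0.22,0,0,0,0.9],[0,0,-0.35,0,0,0,0.9],[0,0,-0.48,0,0,0,0.9]]';python3 -m handwheel '[[0,0,-0.13,0,0,0,0.9],[0,0,-0.21,0,0,0,0.9],[0,0,-0.21,0,0,0,0.9]]'; python3 - <<'E'
from h import *
d,im=shot("side","pics/s2.png"); e,im2=shot("scene","pics/c2.png")
a=cv2.resize(im[210:330,290:410],(400,400),interpolation=2);b=cv2.resize(im2[235:355,285:405],(400,400),interpolation=2)
cv2.imwrite("pics/z2.png",np.hstack([a,b]))
print(observe()["tcp_pos"],[proj(q,np.array([.547,-.2095,.138])) for q in(d,e)])
E
```

```text
time_s: 7.03
tcp_pos: [0.5005, -0.4135, 0.1387]
eef_rot: [0.986, 0.168, -0.0, -0.0]
ft_force: [0.1, -0.9, 0.2]
width: 0.809
time_s: 7.45
tcp_pos: [0.5, -0.4132, 0.285]
eef_rot: [0.986, 0.168, -0.0, -0.0]
ft_force: [0.4, -1.0, 0.8]
width: 0.901
time_s: 7.7
tcp_pos: [0.5006, -0.4137, 0.3529]
eef_rot: [0.986, 0.168, 0.003, 0.003]
ft_force: [-1.5, -0.9, 0.3]
width: 0.896
[ 0.50081966 -0.4138218   0.34736685] [(np.float64(325.5701102652967), np.float64(252.8628519622899)), (np.float64(332.1044251643382), np.float64(267.7452359225057))]
```

View pics/z2.png

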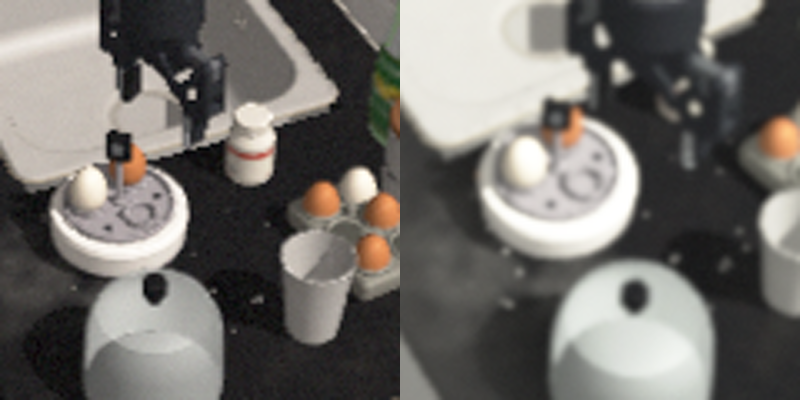

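Both views: lid standing upright and clear of the tumbler, with both eggs seated. Grip at side (325.5,254), scene (332,269), as predicted. Go above the tray and look with the wrist camera.

```bash
python3 -m handwheel '[[0.06,-0.1,0,0,0,0,1],[0.13,-0.2,0,0,0,0,1],[0.2,-0.31,0,0,0,0,1],[0.27,-0.42,0,0,0,0,1],[0.33,-0.52,0,0,0,0,1]]'; python3 -m handwheel '[[0.04,-0.07,0,0,0,0,1],[0.04,-0.07,0,0,0,0,1],[0.04,-0.07,0,0,0,0,1]]'; python3 - <<'E'
from h import *
d,im=shot("wrist","pics/w3.png"); print(observe()["tcp_pos"]); print(proj(d,np.array([.547,-.2095,.152])))
cv2.imwrite("pics/w3c.png",cv2.resize(im[80:320,200:440],(600,600),interpolation=2))
E
```

```text
time_s: 8.22
tcp_pos: [0.5422, -0.2314, 0.3445]
eef_rot: [0.986, 0.168, -0.001, -0.001]
ft_force: [0.3, -0.3, 0.6]
width: 1.003
time_s: 8.47
tcp_pos: [0.5467, -0.2084, 0.3451]
eef_rot: [0.986, 0.169, -0.001, -0.0]
ft_force: [-0.5, -0.1, 0.1]
width: 1.001
[ 0.54658703 -0.20943349  0.34508126]
(np.float64(322.3766310308209), np.float64(210.92544886908482))
```

View pics/w3c.png

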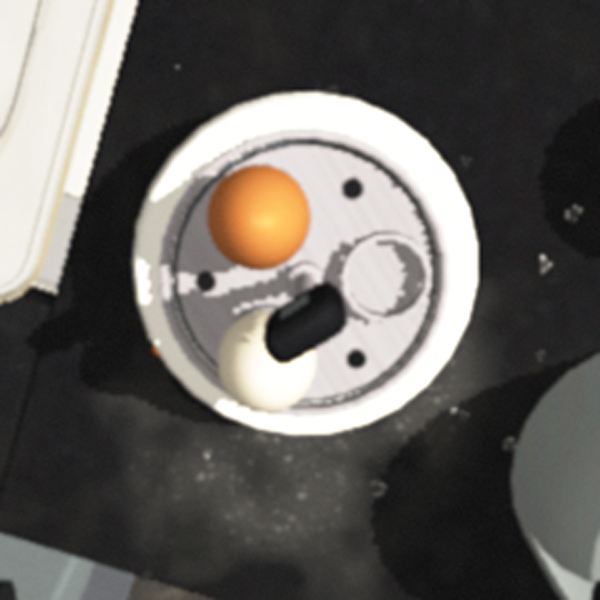

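Wrist crop: brown egg at (260,217), white egg at (267,362), empty collar at (385,275). The black grip is around (307,322), with its long axis rising to the right. I'll fit its yaw.

```bash
python3 - <<'E'
from h import *
d=load("pics/w3.png"); im=cv2.imread("pics/w3.png")
f=lambda x,y:(200+x/2.5-.3,80+y/2.5-.3)
c=np.array([.547,-.2095])
B=atz(d,*f(260,217),.083); E=atz(d,*f(385,275),.0635); W=atz(d,*f(267,362),.083)
for n,p,a in(("B",B,90),("E",E,330),("W",W,210)):
    v=p[:2]-c; print(n,p.round(4),np.hypot(*v).round(4),"yaw",(np.degrees(np.arctan2(v[1],v[0]))-a)%360)
m=(im.max(2)<70).astype(np.uint8); n,l,st,ce=cv2.connectedComponentsWithStats(m)
i=l[int(f(307,325)[1]),int(f(307,325)[0])]; print(st[i],ce[i])
r=cv2.minAreaRect(np.argwhere(l==i)[:,::-1].astype(np.float32)); print(r)
bx=cv2.boxPoints(r); q=np.array([atz(d,*p,.15)for p in bx]); print(q.round(4))
for k in range(2): v=q[k+1]-q[k]; print(np.hypot(*v[:2]),np.degrees(np.arctan2(v[1],v[0]))%180)
print("grip ctr(top)",atz(d,*r[0],.15)); 
R=Ro.from_quat(observe()["eef_rot"]).as_matrix(); print("jaw y dir",np.degrees(np.arctan2(R[1,1],R[0,1]))%180, observe()["joints"])
E
```

```text
B [ 0.5668 -0.1833  0.083 ] 0.0328 yaw 322.948200489341
E [ 0.5586 -0.2403  0.0635] 0.0329 yaw 320.6634392822035
W [ 0.512  -0.2049  0.083 ] 0.0353 yaw 322.4469492390861
[306 193  32  31 612] [321.94117647 208.5245098 ]
((321.25, 208.25001525878906), (20.579830169677734, 35.500205993652344), 59.03623962402344)
[[ 0.5424 -0.192   0.15  ]
 [ 0.5654 -0.2107  0.15  ]
 [ 0.5543 -0.224   0.15  ]
 [ 0.5309 -0.2053  0.15  ]]
0.029581913789726563 140.81995212954786
0.01734764729936915 50.469306317262664
grip ctr(top) [ 0.54837917 -0.20802004  0.15      ]
jaw y dir 109.36181550119737 [-3.65811849e-01  2.42811062e-01  5.43018390e-01  1.87243958e+00
 -2.16814718e-04  2.43785306e+00]
```

Estimates agree: tray yaw ≈ -38°, grip at ≈(0.5475,-0.209). Turn the tool −122° about its z, which keeps joint 6 in range.

```bash
python3 -m handwheel '[[0,0,0,0,0,-0.039,0.9],[0,0,0,0,0,-0.078,0.8],[0,0,0,0,0,-0.117,0.8],[0,0,0,0,0,-0.156,0.8],[0,0,0,0,0,-0.195,0.8]]'; python3 -m handwheel '[[0,0,0,0,0,-0.039,0.8],[0,0,0,0,0,-0.078,0.8],[0,0,0,0,0,-0.117,0.8],[0,0,0,0,0,-0.156,0.8],[0,0,0,0,0,-0.195,0.8]]'; python3 -m handwheel '[[0,0,0,0,0,-0.039,0.8],[0,0,0,0,0,-0.078,0.8],[0,0,0,0,0,-0.117,0.8],[0,0,0,0,0,-0.156,0.8],[0,0,0,0,0,-0.195,0.8]]';  python3 -m handwheel '[[0,0,0,0,0,-0.039,0.8],[0,0,0,0,0,-0.078,0.8],[0,0,0,0,0,-0.093,0.8],[0,0,0,0,0,-0.093,0.8],[0,0,0,0,0,-0.093,0.8]]'; python3 - <<'E'
from h import *
s=observe();R=Ro.from_quat(s["eef_rot"]).as_matrix(); print("jaw y dir",np.degrees(np.arctan2(R[1,1],R[0,1]))%180, s["joints"].round(2) if hasattr(s["joints"],'round') else s["joints"],R[:,2]); print(plan([.5475,-.2087,.139]))
E
```

```text
time_s: 8.93
tcp_pos: [0.5463, -0.2112, 0.3451]
eef_rot: [0.888, 0.459, -0.001, -0.0]
ft_force: [-0.4, 0.3, 0.7]
width: 0.799
time_s: 9.35
tcp_pos: [0.5463, -0.2112, 0.3451]
eef_rot: [0.709, 0.705, -0.0, -0.001]
ft_force: [-0.7, -0.2, -0.2]
width: 0.801
time_s: 9.77
tcp_pos: [0.5463, -0.2112, 0.3451]
eef_rot: [0.463, 0.886, -0.0, -0.001]
ft_force: [0.6, -0.9, 0.2]
width: 0.801
time_s: 10.18
tcp_pos: [0.5465, -0.2108, 0.3453]
eef_rot: [0.333, 0.943, -0.0, -0.001]
ft_force: [0.5, 1.0, 0.1]
width: 0.801
jaw y dir 51.14023694445745 [-0.37  0.24  0.54  1.87 -0.    0.31] [-9.83312006e-04  2.45890473e-04 -9.99999486e-01]
[0.00113994 0.00804549 0.68776293]
```

```bash
python3 -m handwheel '[[0,0.004,0.1,0,0,0,0.8],[0,0.008,0.22,0,0,0,0.7],[0,0.008,0.35,0,0,0,0.7],[0,0.008,0.47,0,0,0,0.7],[0,0.008,0.56,0,0,0,0.7]]'; python3 -m handwheel '[[0,0,0.06,0,0,0,0.7],[0,0,0.1,0,0,0,0.7],[0,0,0.125,0,0,0,0.6],[0,0,0.125,0,0,0,0.5],[0,0,0.125,0,0,0,0.4]]'; python3 - <<'E'
from h import *
print(plan([.5475,-.2087,.138]),observe()["ft_force"])
d,im=shot("side","pics/s4.png"); e,im2=shot("wrist","pics/w4.png")
a=cv2.resize(im[210:310,275:375],(400,400),interpolation=2);b=cv2.resize(im2,(533,400))
cv2.imwrite("pics/z4.png",np.hstack([a,b[:,70:470]]))
E
```

```text
time_s: 10.6
tcp_pos: [0.547, -0.2081, 0.1743]
eef_rot: [0.332, 0.943, -0.0, -0.001]
ft_force: [-0.3, -0.3, -0.5]
width: 0.697
time_s: 11.02
tcp_pos: [0.5485, -0.2082, 0.1413]
eef_rot: [0.331, 0.943, -0.0, 0.0]
ft_force: [-0.3, -0.5, 1.0]
width: 0.403
[ 0.00164995 -0.00344514  0.0111464 ] [-0.26193637 -0.52710638  1.04516493]
```

View pics/z4.png

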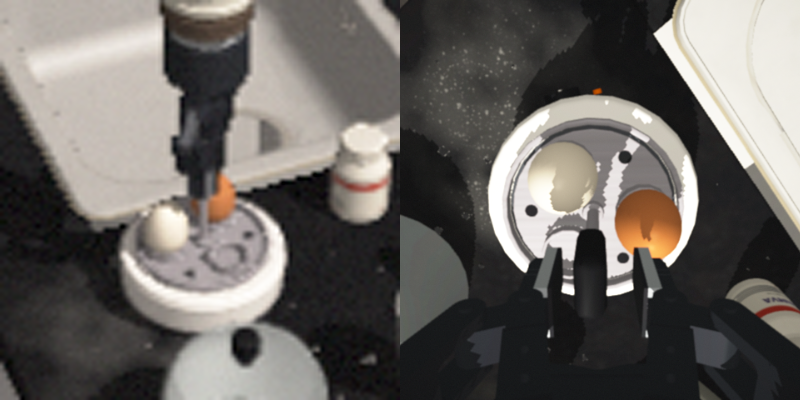

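Grip lies between the fingers, at column 590 against the finger midpoint of about 597. Both eggs are seated. Work out that lateral offset.

```bash
python3 - <<'E'
from h import *
d=load("pics/w4.png"); s=observe(); R=Ro.from_quat(s["eef_rot"]).as_matrix()
im=cv2.imread("pics/w4.png"); g=im.max(2)
for v in (270,290,310,340,360): 
    print(v,[int(x) for x in g[v,250:385:3]])
for z,u in((.152,312),(.145,312)): 
  for v in (290,330,370): print(z,v,(R.T@(atz(d,u,v,z)-s["tcp_pos"])).round(4))
for y in(-.01,0,.01): print(proj(d,np.array(s["tcp_pos"])+R@[0,y,-.01]))
E
```

```text
270 [240, 239, 239, 240, 209, 234, 139, 128, 141, 131, 135, 115, 117, 129, 115, 152, 125, 125, 127, 111, 99, 101, 99, 97, 133, 237, 235, 236, 235, 236, 233, 166, 171, 176, 178, 183, 185, 187, 189, 191, 191, 154, 151, 153, 154]
290 [238, 239, 232, 222, 230, 238, 239, 238, 239, 238, 238, 238, 238, 238, 238, 197, 17, 19, 19, 19, 19, 16, 19, 18, 16, 16, 18, 187, 236, 236, 235, 235, 235, 227, 230, 233, 237, 240, 242, 243, 244, 245, 247, 247, 244]
310 [64, 67, 101, 110, 109, 109, 105, 27, 23, 21, 220, 183, 240, 242, 204, 16, 21, 18, 21, 22, 19, 21, 21, 19, 18, 20, 16, 77, 238, 236, 236, 235, 48, 48, 48, 44, 97, 236, 98, 26, 21, 81, 109, 109, 109]
340 [108, 109, 108, 110, 55, 23, 22, 21, 21, 19, 195, 205, 175, 133, 80, 27, 32, 37, 42, 46, 43, 43, 36, 34, 31, 30, 27, 27, 100, 102, 104, 126, 181, 220, 233, 237, 246, 255, 97, 25, 27, 28, 23, 28, 105]
360 [28, 29, 28, 28, 28, 30, 22, 23, 23, 26, 35, 30, 36, 34, 27, 25, 33, 38, 45, 52, 50, 44, 40, 36, 32, 31, 26, 20, 37, 34, 35, 34, 38, 36, 39, 38, 35, 33, 33, 26, 27, 26, 48, 65, 35]
0.152 290 [ 0.0254 -0.0035 -0.01  ]
0.152 330 [ 0.0109 -0.0036 -0.01  ]
0.152 370 [-0.0046 -0.0037 -0.01  ]
0.145 290 [ 0.0221 -0.0036 -0.003 ]
0.145 330 [ 0.0067 -0.0037 -0.003 ]
0.145 370 [-0.0098 -0.0039 -0.0029]
(np.float64(293.18051461169676), np.float64(358.5280629371199))
(np.float64(322.7839413345516), np.float64(358.52780480633925))
(np.float64(352.38811854547), np.float64(358.5275466690146))
```

```bash
python3 -m handwheel '[[0.001,-0.005,0.006,0,0,0,0.4],[0.001,-0.0095,0.01,0,0,0,0.35],[0.001,-0.0095,0.01,0,0,0,0.3],[0.001,-0.0095,0.01,0,0,0,0.25],[0.001,-0.0095,0.01,0,0,0,0.2]]' 35; python3 -m handwheel '[[0,0,0,0,0,0,0.15],[0,0,0,0,0,0,0.1],[0,0,0,0,0,0,0],[0,0,0,0,0,0,0],[0,0,0,0,0,0,0]]' 35; python3 -m handwheel '[[0,0,0,0,0,0,0],[0,0,0,0,0,0,0],[0,0,0,0,0,0,0]]' 35
```

```text
time_s: 11.53
tcp_pos: [0.5463, -0.21, 0.1376]
eef_rot: [0.331, 0.944, 0.0, 0.0]
ft_force: [-0.4, -0.0, 0.7]
width: 0.204
time_s: 11.95
tcp_pos: [0.5463, -0.21, 0.1376]
eef_rot: [0.331, 0.944, -0.0, 0.0]
ft_force: [0.2, -1.1, 2.7]
width: 0.156
time_s: 12.2
tcp_pos: [0.5463, -0.21, 0.1376]
eef_rot: [0.331, 0.944, -0.0, 0.0]
ft_force: [-0.8, 0.5, 3.1]
width: 0.155
```

```bash
python3 -m handwheel '[[0,0,-0.004,0,0,0,0],[0,0,-0.012,0,0,0,0],[0,0,-0.022,0,0,0,0],[0,0,-0.034,0,0,0,0],[0,0,-0.046,0,0,0,0]]'; python3 -m handwheel '[[0,0,-0.014,0,0,0,0],[0,0,-0.028,0,0,0,0],[0,0,-0.042,0,0,0,0],[0,0,-0.056,0,0,0,0],[0,0,-0.07,0,0,0,0]]'; python3 -m handwheel '[[0,0,-0.014,0,0,0,0],[0,0,-0.028,0,0,0,0],[0,0,-0.042,0,0,0,0],[0,0,-0.054,0,0,0,0],[0,0,-0.064,0,0,0,0]]'; python3 -m handwheel '[[0,0,-0.006,0,0,0,0],[0,0,-0.01,0,0,0,0],[0,0,-0.012,0,0,0,0],[0,0,-0.012,0,0,0,0]]'; python3 - <<'E'
from h import *
print(observe()["width"],observe()["torque"],plan([.63,.10,.195]))
d,im=shot("side","pics/s5.png"); e,im2=shot("wrist","pics/w5.png")
a=cv2.resize(im[185:285,275:375],(400,400),interpolation=2);b=cv2.resize(im2,(533,400))
cv2.imwrite("pics/z5.png",np.hstack([a,b[:,70:470]]))
E
```

```text
time_s: 12.62
tcp_pos: [0.5462, -0.2099, 0.1514]
eef_rot: [0.331, 0.944, 0.0, -0.0]
ft_force: [-0.5, 0.4, -3.7]
width: 0.158
time_s: 13.03
tcp_pos: [0.5463, -0.21, 0.1728]
eef_rot: [0.331, 0.944, -0.0, 0.0]
ft_force: [1.5, 0.3, -3.3]
width: 0.159
time_s: 13.45
tcp_pos: [0.5463, -0.21, 0.192]
eef_rot: [0.331, 0.944, -0.0, 0.0]
ft_force: [0.2, -0.1, -4.3]
width: 0.16
time_s: 13.78
tcp_pos: [0.5462, -0.21, 0.1951]
eef_rot: [0.331, 0.944, -0.0, -0.0]
ft_force: [-0.1, -0.0, -3.8]
width: 0.156
0.15641123523763117 [-0.03892444  0.01743737  0.04742557] [4.27420266e-01 9.81196326e-01 2.28137624e-04]
```

View pics/z5.png

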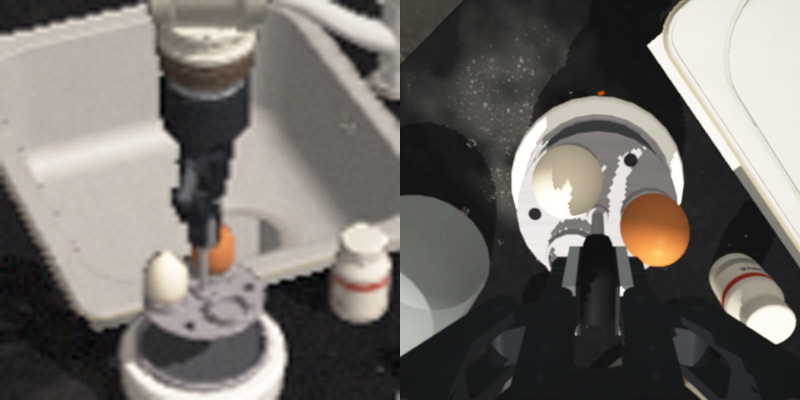

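Tray is clear of the ring, level, and both eggs are seated. Carry it with smooth ramps to (0.615, 0.12).

```bash
python3 -m handwheel '[[0.003,0.006,0,0,0,0,0],[0.009,0.018,0,0,0,0,0],[0.018,0.036,0,0,0,0,0],[0.03,0.06,0,0,0,0,0],[0.045,0.089,0,0,0,0,0]]'; python3 -m handwheel '[[0.018,0.036,0,0,0,0,0],[0.039,0.077,0,0,0,0,0],[0.063,0.125,0,0,0,0,0],[0.087,0.173,0,0,0,0,0],[0.112,0.221,0,0,0,0,0]]'; python3 -m handwheel '[[0.024,0.048,0,0,0,0,0],[0.048,0.095,0,0,0,0,0],[0.072,0.143,0,0,0,0,0],[0.096,0.191,0,0,0,0,0],[0.121,0.238,0,0,0,0,0]]'; python3 -m handwheel '[[0.024,0.048,0,0,0,0,0],[0.048,0.095,0,0,0,0,0],[0.072,0.143,0,0,0,0,0],[0.096,0.191,0,0,0,0,0],[0.121,0.238,0,0,0,0,0]]'; python3 -m handwheel '[[0.021,0.042,0,0,0,0,0],[0.039,0.077,0,0,0,0,0],[0.056,0.11,0,0,0,0,0],[0.071,0.14,0,0,0,0,0],[0.083,0.164,0,0,0,0,0]]'; python3 -m handwheel '[[0.009,0.018,0,0,0,0,0],[0.017,0.033,0,0,0,0,0],[0.023,0.045,0,0,0,0,0],[0.026,0.051,0,0,0,0,0],[0.027,0.054,0,0,0,0,0]]'; python3 -m handwheel '[[0,0,0,0,0,0,0],[0,0,0,0,0,0,0],[0,0,0,0,0,0,0],[0,0,0,0,0,0,0],[0,0,0,0,0,0,0]]'; python3 - <<'E'
from h import *
s=observe();print(s["width"],s["torque"],np.abs(s["joint_vel"]).max())
d,im=shot("side","pics/s6.png"); e,im2=shot("wrist","pics/w6.png")
a=cv2.resize(im[140:300,255:415],(400,400),interpolation=2);b=cv2.resize(im2,(533,400))
cv2.imwrite("pics/z6.png",np.hstack([a,b[:,70:470]]))
E
```

```text
time_s: 14.3
tcp_pos: [0.5525, -0.1799, 0.195]
eef_rot: [0.331, 0.944, 0.0, -0.0]
ft_force: [-0.0, 0.2, -3.3]
width: 0.159
time_s: 14.72
tcp_pos: [0.5678, -0.106, 0.1951]
eef_rot: [0.331, 0.944, 0.0, 0.0]
ft_force: [0.3, -0.4, -3.8]
width: 0.161
time_s: 15.13
tcp_pos: [0.5839, -0.0274, 0.1951]
eef_rot: [0.331, 0.944, 0.0, 0.0]
ft_force: [0.3, -0.7, -3.7]
width: 0.158
time_s: 15.55
tcp_pos: [0.6, 0.0511, 0.1951]
eef_rot: [0.331, 0.944, 0.0, 0.0]
ft_force: [-0.4, 0.9, -3.5]
width: 0.16
time_s: 15.97
tcp_pos: [0.6115, 0.104, 0.195]
eef_rot: [0.331, 0.944, -0.0, -0.0]
ft_force: [-0.5, -0.4, -2.8]
width: 0.161
time_s: 16.38
tcp_pos: [0.6152, 0.1207, 0.1951]
eef_rot: [0.331, 0.944, -0.0, -0.0]
ft_force: [-0.2, -0.5, -2.5]
width: 0.159
time_s: 16.8
tcp_pos: [0.6152, 0.1204, 0.1952]
eef_rot: [0.331, 0.944, -0.0, 0.0]
ft_force: [0.6, -0.9, -3.1]
width: 0.155
0.15506107847947512 [-0.04959717 -0.02143663 -0.01042619] 0.001955559684657249
```

View pics/z6.png

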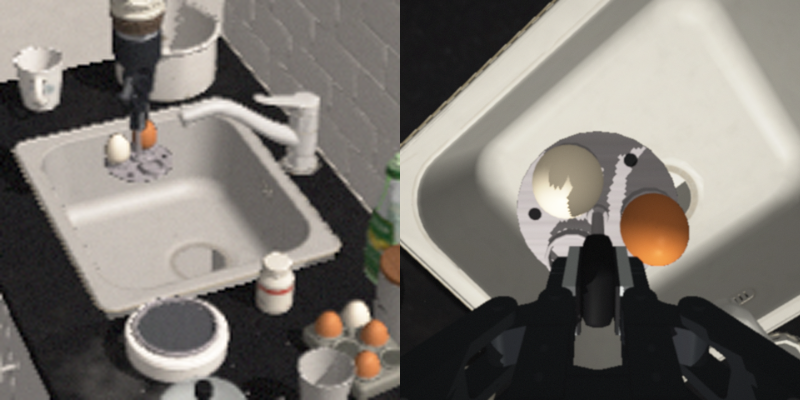

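Tray level over the basin with both eggs in place; white egg at (118,148), brown at (148,135) in the side crop. The underside is about 103 mm above the rim, so I'll lower it 12 mm and check the basin margins.

```bash
python3 -m handwheel '[[0,0,0.004,0,0,0,0],[0,0,0.014,0,0,0,0],[0,0,0.026,0,0,0,0],[0,0,0.036,0,0,0,0],[0,0,0.04,0,0,0,0]]'; python3 -m handwheel '[[0,0,0,0,0,0,0],[0,0,0,0,0,0,0],[0,0,0,0,0,0,0],[0,0,0,0,0,0,0],[0,0,0,0,0,0,0]]'; python3 - <<'E'
from h import *
w=load("pics/w6.png")
for x,y in((415,200),(520,85),(600,20),(440,240),(500,290)): print((x,y),atz(w,(x-330)*1.2,y*1.2,0.0).round(3))
E
```

```text
time_s: 17.32
tcp_pos: [0.6149, 0.1206, 0.1822]
eef_rot: [0.331, 0.944, -0.0, -0.0]
ft_force: [-0.4, -0.2, -3.3]
width: 0.16
time_s: 17.73
tcp_pos: [0.6152, 0.1206, 0.1833]
eef_rot: [0.331, 0.944, 0.0, 0.0]
ft_force: [-0.3, 0.8, -2.6]
width: 0.158
(415, 200) [ 0.518 -0.042  0.   ]
(520, 85) [0.503 0.118 0.   ]
(600, 20) [0.507 0.209 0.   ]
(440, 240) [ 0.565 -0.055  0.   ]
(500, 290) [ 0.649 -0.048  0.   ]
```

```bash
python3 - <<'E'
from h import *
d,im=shot("side","pics/s7.png")
cv2.imwrite("pics/s7c.png",cv2.resize(im[140:340,250:450],(600,600),interpolation=2))
E
```

```text
(no output)
```

View pics/s7c.png

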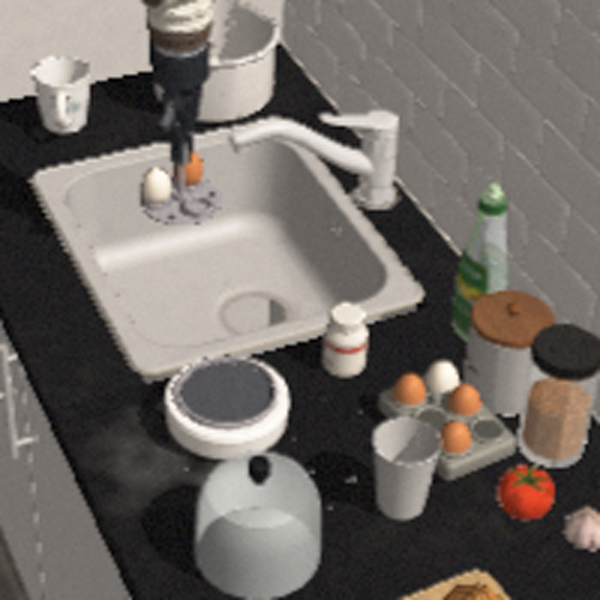

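The lid stands rim down at (258,525). The tray is over the basin, level, with both eggs at (157,185) and (193,168), and the tumbler, salt bottle and mug are unmoved. Handing in.

```bash
python3 -c "from rig import close_job; print(close_job())"
```

```text
the job is handed in; nothing more can be done
None
```

I took the lid off, set it on the worktop, and handed the job in at about 18 s with the egg tray held still and level over the sink. The lid was lifted straight up by about 145 mm and set down rim down at (0.50, -0.415), pressing with no more than about 12 N. I then gripped the tray at 35 N, lifted it out level and carried it on a smooth path.

**Last checks:**
- **Tray position:** the TCP was at (0.615, 0.121, 0.183), which puts the tray's underside about 92 mm above the sink rim. The tray reaches about 45 mm inside the near edge of the basin opening. It should also be about 4 cm short of the tap spout.
- **Eggs:** both were still in their collars in the final picture.
- **Everything else:** the lid was upright, and the tumbler, salt bottle and mug looked unmoved. The spoon was outside that final crop, so I did not check it again; nothing came near it.

**Small disagreement:** two camera estimates of the grip's sideways position differed by about 2 mm. I used a value in between, and the grasp closed cleanly. No check failed.

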